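Bring the flour bowl up to the mill

ROBOT

A 6-joint arm with a two-finger parallel gripper is mounted at the origin on the work surface. World frame = base frame: x ahead of the robot, y to its left, z up, the work surface at z = 0. Lengths are in mm, angles in rad, forces in N, time in s.
With the tool pointing down it reaches from about 300 to 775 mm from the base axis. Payload 14.6 kg.
Tool frame: the origin (TCP) lies on the centre line of the jaws, within the pads' length; the fingertips stand 19 mm ahead of it and the grasp point (between the pads) is the TCP (bot.tip_reach is the distance from the TCP to the fingertips, in mm); z points along the fingers, y is the line along which they close (so a half turn about z gives the same grasp; the last joint's range is limited). The gripper opens to 85 mm and grips with 20 to 120 N. Pads are 22 mm wide; open, the fingers measure 114 mm over their backs; the gripper's body (76 mm by 85 mm) begins 54 mm behind the grasp point. The pads swing forward as they close: fully open they stand 13 mm farther back than shut.
Start: joints at [1.177, 0.3, 1.521, -0, 1.321, -0.067], TCP at [176.555, 520.882, 250.281] pointing down, gripper open.
Joint ranges: [-3.03, 3.03], [-0.79, 2.21], [0.23, 2.52], [-1.04, 4.18], [0, 3.07], [-2.55, 2.55]. Speed limits (rad/s): [2.22, 2.22, 2.57, 3.14, 3.14, 3.14].

INTERFACE

Orientations are given as a unit quaternion [w, x, y, z].
In Python, from rig import bot gives the robot as it stands. Calls block until the motion is done:
- bot.move_to(position, orientation): joint-space move of the TCP to a pose.
- bot.servo_line(position, attitude=None, speed=150, until_force=None): straight line of the TCP; attitude=None keeps the orientation; speed is the mean speed in mm/s. With until_force (N) it stops when the force on the tool has changed by that much, and returns True; else False.
- bot.move_joints(angles): joint-space move.
- bot.move_gripper(opening, grip_force=None): finger opening in mm; grip_force is the grip in N (None keeps the last); returns when the fingers have stopped.
- bot.dwell(seconds).
- bot.ik(position, orientation): joint angles nearest the present ones, or None.
- bot.read_state(): the state.
- bot.read_camera(name): name is "scene" or "top" or "wrist"; returns a dict with "image" (400x640x3 uint8, blue, green, red), "depth" (400x640 float32, mm along the optical axis (not along the pixel's ray), 0 where there is no reading), "fovy" (degrees; the focal length in pixels is half the picture's height over the tangent of half this angle, whatever the lens; pixels are square), "cx", "cy" (the principal point, pixels), "eye" and "attitude" of the camera in the world; the wrist camera has in their place "mount" (4x4, takes a point from camera to tool coordinates, whose origin is the TCP and whose axes are the flange's). Camera axes: x right, y down, z forward; pixel columns grow to the right and rows downward; lengths in mm; the calibration is good to about 2 mm. A picture is of the moment at which its call begins: read the wrist's pose just before it.
A pose or a line that the arm cannot do raises bot.MotionError and nothing moves.
- bot.finish_job(): hands the job in; it is judged then, once.
The state is a dict: "clock": time; "joint_positions": joint angles; "qvel": joint speeds; "effort": joint torques, N m; "ee_pos": TCP position; "tool_rot": TCP orientation; "ft_force": force on the tool from outside, world axes, zero at the start; "moment": the same for the moment, N m; "grip_width": finger opening in mm; "grip_force": force on a finger pad.
Only numpy, scipy, OpenCV 4.12 (cv2) and the standard library are available. Lean on these libraries where they do the work, as an engineer would, in place of code of your own. Each camera call takes 0.05 s, during which the arm holds its last target. There are 200 camera calls.

TASK

With the long hook, draw the enamel bowl out of the deep plank rack onto the platform of the screw jack, centred under the round dust collar of the hand mill, then set the hook down on the table clear of the jack. Next turn the jack's knob clockwise to raise the platform until the bowl's rim just touches the loose collar, without pushing the collar up more than 4 mm. Leave the amber jar in the rack and the mug and the mortar on the table where they are.

Things in the scene. Friction and masses are not known exactly. Their poses are not given: they have to be found in the camera images.
- bowl: Straight-sided white enamel bowl with a thin blue rim, loose, about 220 g, 55 mm high, outside diameter 80 mm at the foot and 96 mm at the rim, wall 4 mm, floor 5 mm; starts inside the rack. Origin at the centre of its underside, z up.
- bowl_rim (a point): Centre of the bowl's mouth, level with the rim's top, 55 mm above its underside.
- hook: Loose hook, 160 g, standing on the table: dark wooden handle block 110 long (x) x 22 wide (y) x 36 mm high; from its +x end a 6 mm iron rod runs along +x, its axis 16.5 mm above the underside, to a tip plate 6 thick (x) x 14 wide (y) turned down to the underside's level, 13.5 mm below the rod. Origin: centre of the handle's underside; tip 315 mm ahead. Grip across the width.
- hook_tip (a point): Lower end of the hook's tip, 315 mm ahead of the hook's origin, level with the handle's underside.
- rack: Fixed deep rack of brown planks, 290 (x) x 220 mm (y), on 20 mm corner posts. Lower board's top is 75 mm, the slatted roof 190 to 204 mm above the table. Origin on the table under its centre; the mouth faces its -y, to the jack; front edge 110 mm from the origin, 6 to 12 mm from the jack's platform. The bowl stands in it between an amber jar (-x side) and a steel tin (+x).
- jack: Fixed screw jack with a grey base 120 mm square; origin on the table under the platform's axis. Its own +y points to the rack, its knob stands at x = -165 mm, y = -60 mm on a thin steel column. A base bar no higher than 16 mm joins them. Near the robot to the left stands a loose oil bottle, 200 mm high.
- platform_top (a point): Centre of the top of the jack's aluminium platform, 110 mm square, 8 mm thick, 72 mm above the table when fully down (3 mm below the rack's lower board). It rises 15 mm per radian of the knob.
- knob_grip (a point): Middle of the jack's black knob, a bar 62 mm long (along its own x), 16 mm wide (y) and 30 mm high that turns about a vertical axis through this point, 135 mm above the table. Grip it across its 16 mm width. Its z axis is up and its x axis turns with the knob.
- jack_knob (a joint): Turn of the knob in rad, 0 with the platform fully down, growing clockwise seen from above up to 5.0; it needs about 0.3 N m and stays where it is left.
- mill: Fixed iron hand mill, blue drum. Origin under the axis of its outlet and collar (the jack platform's axis), 0 to 20 mm above the table. Its 38 mm post is 125 mm along its +x (far from the robot); the drum (76 mm across, end cap 94) lies along x from -22 to 125 mm, axis 268 mm above the origin; hopper of radius 52 mm up to 385 mm; crank beyond the post.
- collar_under (a point): Centre of the flat underside of the mill's aluminium dust collar, a disc of 128 mm diameter and 6 mm thick that hangs loose on the outlet, 167 mm above the mill's origin when down. At the start it is some 37 to 60 mm above where the rim of the bowl will be on the platform.
- collar (a joint): How far the loose collar (150 g) is pushed up from its stop, in m: 0 when it hangs, at most 0.025. It falls back by its weight.
- jar: The amber jar in the rack, a loose bystander; origin at the centre of its underside. 60 mm across, 95 mm high.
- mug: The mug, a loose bystander; origin at the centre of its underside. White enamel, 76 mm across, 75 mm high.
- mortar: The stone mortar, a loose bystander; origin at the centre of its underside. 90 mm across, 60 mm high.
Mind the look-alikes: they are no part of the job. Leave any purple look-alike of the bowl alone.

How it is judged:
By the outcome, as a careful person would: the job done as asked, in the order asked, and still so for the second after the job is handed in, with the robot touching nothing.
It also fails if it takes over 72 s, if anything falls off the work surface, if the arm or the gripper's body presses on something with over 40 N, if the wrist force passes 120 N, or if a joint passes its speed limit or range.

## Working session

There is one attempt and no reset: what is moved stays moved. The work goes in short steps, each a Python script; the robot and the scene stay as the last script left them, time stands still between calls to the robot, and variables do not carry over. Pictures are saved under pics/ and viewed, at most 10 in all, crops included, and the job is handed in when it is done.

```bash
ls; mkdir -p pics
cat > h.py <<'E'
import numpy as np, cv2
from scipy.spatial.transform import Rotation as R
from rig import bot
def quat(q): return R.from_quat([q[1],q[2],q[3],q[0]])
def cam(name):
    s=bot.read_state(); c=bot.read_camera(name)
    c['f']=200/np.tan(np.radians(c['fovy'])/2)
    if name=='wrist':
        T=np.eye(4);T[:3,:3]=quat(s['tool_rot']).as_matrix();T[:3,3]=s['ee_pos'];M=T@np.array(c['mount'])
        c['R'],c['t']=M[:3,:3],M[:3,3]
    else: c['R'],c['t']=quat(c['attitude']).as_matrix() if np.size(c['attitude'])==4 else np.array(c['attitude']),np.array(c['eye'])
    return c
def ray(c,u,v): return c['R']@np.array([(u-c['cx'])/c['f'],(v-c['cy'])/c['f'],1.])
def plane(c,u,v,z):
    d=ray(c,u,v); return c['t']+d*(z-c['t'][2])/d[2]
def pts(c):
    v,u=np.mgrid[:400,:640]; d=c['depth']
    P=np.stack([(u-c['cx'])/c['f']*d,(v-c['cy'])/c['f']*d,d],-1)@c['R'].T+c['t']
    P[d==0]=np.nan; return P
def proj(c,p):
    q=c['R'].T@(np.array(p)-c['t']); return q[:2]/q[2]*c['f']+[c['cx'],c['cy']]
def down(yaw): # tool y axis closing; yaw = direction of tool x in world
    q=(R.from_euler('z',yaw)*R.from_euler('x',np.pi)).as_quat(); return [q[3],q[0],q[1],q[2]]
E
python3 - <<'E'
from h import *
s=bot.read_state(); print(s)
for n in('scene','top'):
    c=cam(n); cv2.imwrite(f'pics/{n}0.png',c['image']); print(n,c['fovy'],c['cx'],c['cy'],c['t'],c['attitude'],(c['depth']>0).mean())
    np.savez(f'{n}0.npz',P=pts(c))
E
```

```text
pics
{'clock': 0.0, 'joint_positions': array([ 1.17739687e+00,  3.00522705e-01,  1.52162226e+00,  1.72728107e-05,
        1.32067919e+00, -6.65882924e-02]), 'qvel': array([-1.11429627e-03, -3.64982796e-04,  1.79241161e-03, -6.77342484e-05,
        3.83813592e-04, -5.84060277e-04]), 'effort': array([ 1.77993119e-03, -5.43503237e+01, -3.61796308e+01,  8.97615405e-05,
        3.98962395e-03, -2.85838007e-05]), 'ee_pos': array([176.47196527, 520.68732045, 249.67556698]), 'tool_rot': array([-1.48519847e-04,  1.62681442e-01,  9.86678453e-01, -5.97629989e-04]), 'ft_force': array([ 0.63287915, -0.7166494 ,  0.17623284]), 'moment': array([-0.05512752,  0.03225846, -0.03255547]), 'grip_force': 0.0, 'grip_width': 85.66741589044312}
scene 42.87191458737851 316.6153186168067 197.20878377669663 [ 934.76244115  -13.08972094 1402.56346415] [-0.13177732  0.79208509  0.58736163 -0.10120404] 0.99603515625
top 45.14760976893182 311.738317777743 208.73362064733806 [ 418.54866643  105.80390531 1597.78868865] [ 0.01206381 -0.69994744  0.71354222 -0.02802754] 0.9961015625
```

View pics/scene0.png

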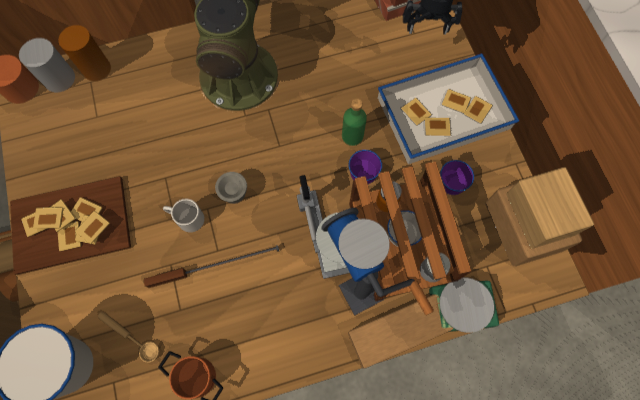

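View pics/top0.png

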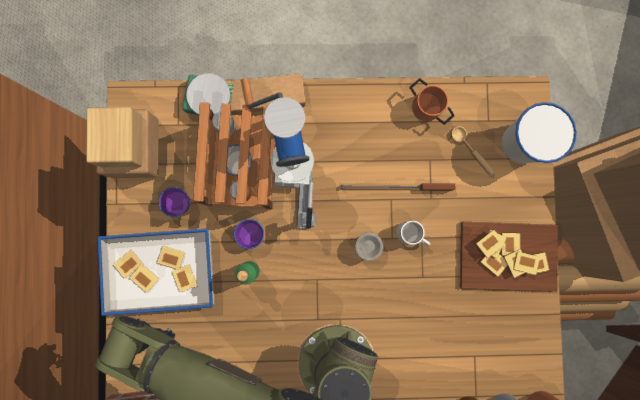

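Top view: rack at (235,155), mill hopper at (285,117), jack platform under it (293,165), knob (305,205), hook with handle (437,187) and tip (340,187), mug (412,233), mortar (369,246), bottle (247,272). Between the slats something white shows at (238,160).

Run:
```python
from h import *
t=cv2.imread('pics/top0.png'); s=cv2.imread('pics/scene0.png')
a=cv2.resize(t[70:240,170:350],None,fx=3.2,fy=3.2,interpolation=cv2.INTER_CUBIC)
cv2.imwrite('pics/crop.png',a)
b=cv2.resize(s[150:310,290:480],None,fx=3.5,fy=3.5,interpolation=cv2.INTER_CUBIC);cv2.imwrite('pics/crop2.png',b)
P=np.load('top0.npz')['P']
for n,(u,v) in dict(handle=(437,187),tip=(341,187),rod=(390,187),hopper=(285,117),plat=(293,165),plat2=(305,163),knob=(305,215),knob2=(304,190),white=(238,160),roof=(200,150),roof2=(265,180),mug=(412,233),mortar=(369,246)).items(): print(n,P[v,u].round(0))
```

```text
handle [ 571. -344.   32.]
tip [578. -29.  21.]
rod [ 575. -192.   15.]
hopper [720. 141. 398.]
plat [624. 125. 218.]
plat2 [634.  90. 184.]
knob [483.  93. 116.]
knob2 [570.  94.  20.]
white [663. 301.  83.]
roof [674. 395. 206.]
roof2 [584. 208. 202.]
mug [ 422. -264.    1.]
mortar [ 382. -113.   41.]
```

View pics/crop.png

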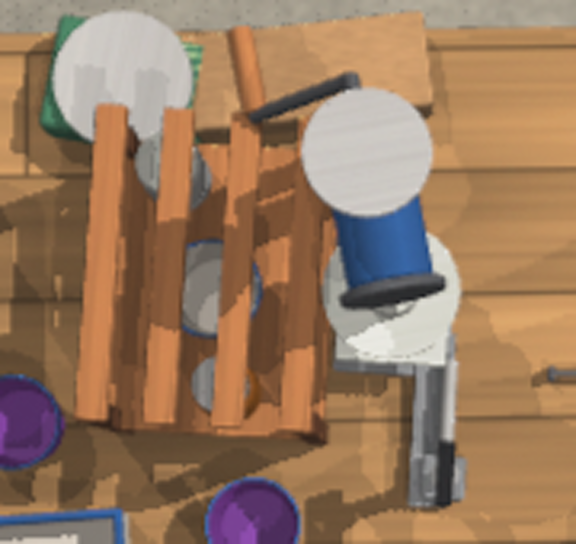

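View pics/crop2.png

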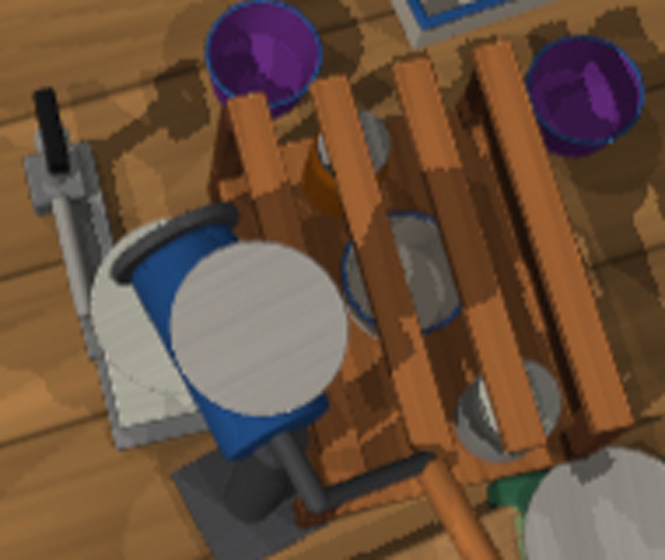

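Top crop: collar disc centred ~(392,290), knob bar ~(446,472) nearly along image vertical, bowl with blue rim about (215,288) partly under slats, jar (225,385) and tin (172,170) on either side. The scene crop shows the same, the rim centred around (405,270).

```bash
cat > m.py <<'E'
from h import *
from scipy.optimize import least_squares
def fit(X,r=None):
    g=lambda p:np.hypot(X[:,0]-p[0],X[:,1]-p[1])-(p[2] if r is None else r)
    s=least_squares(g,[*np.median(X,0)[:2],r or 50],loss='soft_l1',f_scale=1.5); return s.x.round(1),np.abs(g(s.x)).mean().round(2),len(X)
def rect(X): 
    r=cv2.minAreaRect(X[:,:2].astype(np.float32)); return np.round(r[0],1),np.round(r[1],1),round(r[2],1)
E
python3 - <<'E'
from m import *
for n in('top','scene'):
    c=cam(n); P=pts(c); im=c['image']; hsv=cv2.cvtColor(im,cv2.COLOR_BGR2HSV); H,S,V=[hsv[...,i].astype(int) for i in range(3)]
    vv,uu=np.mgrid[:400,:640]
    x,y,z=P[...,0],P[...,1],P[...,2]
    print(n)
    box=lambda x0,x1,y0,y1:(x>x0)&(x<x1)&(y>y0)&(y<y1)
    m=(S<60)&(z>165)&(z<206)&box(520,720,40,195)
    print(' collar z',np.nanpercentile(z[m],[5,50,95]).round(1)); k=m.astype(np.uint8)
    cn=max(cv2.findContours(k,0,1)[0],key=cv2.contourArea)[:,0]; zc=np.nanmedian(z[m])
    X=np.array([plane(c,u,v,zc) for u,v in cv2.convexHull(cn)[:,0]]); print(' collar',fit(X,64),fit(X))
    # platform edges
    m=(S<60)&(z>64)&(z<82)&box(520,720,20,195); print(' plat z',np.nanmedian(z[m]),m.sum(), rect(P[m]))
    # bowl rim
    m=(H>95)&(H<125)&(S>90)&box(580,740,210,380)&(z<150)
    X=np.array([plane(c,u,v,130) for v,u in np.argwhere(m)]); print(' bowl',fit(X,47),fit(X),np.nanmedian(z[m]))
    # knob
    m=(V<60)&(z>125)&(z<165)&box(430,560,40,150); X=P[m]; print(' knob',m.sum(),rect(X),X.mean(0).round(1),np.nanpercentile(X[:,2],[10,50,90]))
    # roof
    m=(z>198)&(z<212)&box(450,860,195,440)&(H<20)&(S>90); print(' roof',m.sum(),rect(P[m]))
    # hook
    m=(z>27)&(z<45)&box(530,620,-440,-250); print(' handle',m.sum(),rect(P[m]),np.nanmedian(z[m]))
    m=(S<70)&(V<150)&(z>5)&box(555,600,-270,0); X=P[m]; print(' rod',m.sum(),np.polyfit(X[:,1],X[:,0],1),X[:,1].min(),X[:,1].max(),np.median(X[:,2]))
    m=(H<22)&(S>150)&(z>155)&(z<175)&box(500,650,200,400);print(' jar?',m.sum(),np.nanmedian(P[m],0))
E
```

```text
top
 collar z [179.1 184.6 189.5]
 collar (array([643.8, 129.8,  64. ]), np.float64(0.95), 23) (array([643.1, 129.4,  62.9]), np.float64(0.3), 23)
 plat z 71.98118609551989 127 (array([602.4, 131.3]), array([ 32.1, 109.2]), 0.9)
 bowl (array([656.6, 302.6,  47. ]), np.float64(0.97), 9) (array([656.6, 302.1,  46.1]), np.float64(0.51), 9) 131.3656603273514
 knob 86 (array([474. ,  82.1]), array([13.1, 57.6]), 85.7) [474.2  82.3 149.5] [146.17512327 148.98967124 153.59632475]
 roof 3508 (array([681.3, 299.6]), array([213.3, 322.7]), 85.7)
 handle 228 (array([ 574.1, -345.3]), array([109.9,  21. ]), 88.9) 35.77101474668234
 rod 103 [2.39148916e-02 5.81694966e+02] -269.20565179794824 -28.94708377663106 20.04350865568381
 jar? 0 [nan nan nan]
scene
 collar z [179.4 183.4 187.4]
 collar (array([645. , 131.7,  64. ]), np.float64(0.56), 15) (array([644.7, 130.3,  62.9]), np.float64(0.5), 15)
 plat z 71.09622100397155 227 (array([671.1, 104.2]), array([59.8, 54.4]), 85.0)
 bowl (array([656.2, 305. ,  47. ]), np.float64(0.89), 44) (array([656.8, 304.1,  45.9]), np.float64(0.66), 44) 128.64443060638382
 knob 146 (array([477.7,  83.8]), array([15.9, 61.5]), 84.7) [479.7  83.5 146.7] [141.03329864 147.77111212 151.21905284]
 roof 4615 (array([690.2, 301.2]), array([214.3, 341.3]), 86.0)
 handle 345 (array([ 576.1, -345.6]), array([111.3,  23.5]), 88.3) 34.20852102664344
 rod 144 [2.45112631e-02 5.83200708e+02] -269.93269962353645 -27.465215886596056 17.824068065043207
 jar? 18 [531.55033521 203.36081265 164.59744098]
  return np.nanmean(a, axis, out=out, keepdims=keepdims)
```

Run:
```python
from h import *
q=down(np.radians(88.6))
bot.move_to([230,290,310],down(np.radians(143)))
bot.move_to([360,-110,300],down(np.radians(88)))
bot.move_to([574.5,-345.5,120],q); print(bot.read_state()['joint_positions'].round(2))
bot.move_gripper(50)
c=cam('wrist'); cv2.imwrite('pics/w1.png',c['image'])
P=pts(c);z=P[...,2]; m=(z>25)&(z<45)&(np.abs(P[...,0]-574)<60)&(np.abs(P[...,1]+345)<90)
print(cv2.minAreaRect(P[m][:,:2].astype(np.float32)),np.median(z[m]),m.sum())
print(bot.read_state()['clock'])
```

```text
[-0.6   0.68  1.26  0.    1.19 -0.57]
((572.48388671875, -345.1844482421875), (108.76763916015625, 22.0363826751709), 88.77377319335938) 35.93659461406527 3572
4.575
```

```bash
cat >> h.py <<'E'
A=np.array([644.2,130.3]); YH=85.9; d=np.array([np.cos(np.radians(YH)),np.sin(np.radians(YH))])
G=24 # TCP above hook underside
def hook(s,tipz,speed=150): # tip at distance s past jack axis
    return bot.servo_line([*(A+(s-315)*d),tipz+G],down(np.radians(YH)),speed=speed)
E
python3 - <<'E'
from h import *
p=bot.read_state()['ee_pos']
bot.servo_line([573.5,-345.3,G],down(np.radians(88.6)),speed=120)
bot.move_gripper(15,60); s=bot.read_state(); print(s['grip_width'],s['ee_pos'])
bot.servo_line([573.5,-345.3,140+G],speed=150)
hook(-80,140)
s=bot.read_state();print(s['ee_pos'],s['ft_force'],s['moment'],s['clock'])
for n in ('top','scene','wrist'):
    c=cam(n);P=pts(c)
    if n=='wrist': cv2.imwrite('pics/w2.png',c['image']);
    S=cv2.cvtColor(c['image'],cv2.COLOR_BGR2HSV)[...,1]
    rel=P[...,:2]-A; al=rel@d; la=rel@np.array([d[1],-d[0]])
    m=(al>-335)&(al<-60)&(np.abs(la)<12)&(P[...,2]>100)
    X=P[m]; a=al[m]; print(n,m.sum(),a.min(),a.max(),'lat',np.polyfit(a,la[m],1),'z',np.polyfit(a,X[:,2],1))
E
```

```text
21.42333921014329 [ 573.88427845 -345.52725584   24.92172129]
[ 615.65606936 -264.2438498   163.80688196] [-0.70529761 -0.12657244 -2.66704658] [-0.01631663 -0.04970936  0.00225604] 7.7417
top 231 -334.957195154739 -60.48310444415806 lat [0.00543559 1.30419727] z [-0.60600107 73.15123793]
scene 393 -334.93658448396707 -60.2877852970805 lat [0.01138019 3.87935768] z [-0.83475768 33.54910497]
wrist 1903 -334.97461553989496 -278.3726837120439 lat [-0.00334534 -1.86033212] z [-1.06365359e-03  1.57508965e+02]
```

View pics/w2.png

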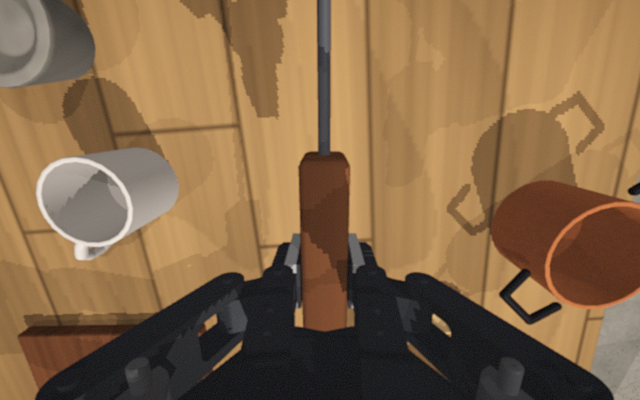

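The wrist view shows the handle squarely in the jaws (325,240), its rod running straight ahead up the picture at column 324.

```bash
sed -i 's/^G=24/G=25/' h.py
cat > rod.py <<'E'
from h import *
def rod(lo,hi):
    for n in ('top','scene'):
        c=cam(n);P=pts(c); rel=P[...,:2]-A; al=rel@d; la=rel@np.array([d[1],-d[0]])
        m=(al>lo)&(al<hi)&(np.abs(la)<14)&(P[...,2]>125)&(P[...,2]<175)
        a=al[m]; print(n,m.sum(),a.min().round(),a.max().round(),'lat',np.percentile(la[m],[10,50,90]).round(1),'z',[ (k,np.median(P[m][:,2][np.abs(a-k)<20]).round(1)) for k in range(int(lo)+20,int(hi),50)])
E
python3 - <<'E'
from rod import *
rod(-260,-60)
E
```

```text
top 126 -258.0 -79.0 lat [-1.4  0.7  3.5] z [(-240, np.float64(159.2)), (-190, np.float64(158.3)), (-140, np.float64(156.4)), (-90, np.float64(158.5))]
scene 189 -260.0 -78.0 lat [-0.3  2.5  5. ] z [(-240, np.float64(156.6)), (-190, np.float64(156.8)), (-140, np.float64(156.1)), (-90, np.float64(156.5))]
```

Run:
```python
from rod import *
from m import fit
hook(155,140,speed=180)
print('f',bot.read_state()['ft_force'])
print(hook(155,121.5,speed=40) if 0 else bot.servo_line([*(A+(155-315)*d),121.5+G],speed=40,until_force=6), bot.read_state()['ft_force'],bot.read_state()['ee_pos'])
hook(70,121.5,speed=80)
s=bot.read_state();print(s['ee_pos'],s['ft_force'],s['clock'])
for n in('top','scene'):
    c=cam(n); P=pts(c); hsv=cv2.cvtColor(c['image'],cv2.COLOR_BGR2HSV).astype(int);H,S=hsv[...,0],hsv[...,1]
    rel=P[...,:2]-A; al=rel@d; la=rel@np.array([d[1],-d[0]])
    m=(H>95)&(H<125)&(S>90)&(al>20)&(al<250)&(np.abs(la)<70)&(P[...,2]<150)
    X=np.array([plane(c,u,v,130) for v,u in np.argwhere(m)]); f=fit(X,47); r=f[0][:2]-A; print(n,f,'along',r@d,'lat',r@[d[1],-d[0]])
    cv2.imwrite(f'pics/{n}1.png',c['image'])
```

```text
f [-0.08857733 -0.52002284 -1.55146623]
False [ 0.38802359 -0.01359739 -2.19600592] [632.80299623 -29.30276571 146.46916954]
[ 626.7207854  -113.75787116  146.49463619] [ 0.22397629 -0.57716196 -1.97028064] 11.275
top (array([651.4, 237.7,  47. ]), np.float64(0.61), 4) along 107.63992168597869 lat -0.49725188422771954
scene (array([651.3, 236.6,  47. ]), np.float64(0.3), 11) along 106.53558708032139 lat -0.5183487737548828
```

The bowl follows, 37 mm ahead of the tip and on line. Pulling on to the platform's axis.

Run:
```python
from rod import *
from m import fit
hook(-10,121.5,speed=80); hook(-37,120,speed=60); bot.dwell(0.2)
s=bot.read_state();print(s['ee_pos'],s['ft_force'],s['clock'])
c=cam('scene'); P=pts(c); hsv=cv2.cvtColor(c['image'],cv2.COLOR_BGR2HSV).astype(int);H,S=hsv[...,0],hsv[...,1]
rel=P[...,:2]-A; al=rel@d; la=rel@np.array([d[1],-d[0]])
m=(H>95)&(H<125)&(S>90)&(np.abs(al)<120)&(np.abs(la)<70)&(P[...,2]<145)&(P[...,2]>110)
X=np.array([plane(c,u,v,127) for v,u in np.argwhere(m)]); print(len(X))
if len(X)>3: f=fit(X,47); r=f[0][:2]-A; print(f,'along',r@d,'lat',r@[d[1],-d[0]])
cv2.imwrite('pics/s2.png',cv2.resize(c['image'][150:310,290:480],None,fx=3.5,fy=3.5))
```

```text
[ 619.07858775 -220.66109994  145.02280686] [-0.03778793  0.49857586 -1.95254462] 13.325
0
```

View pics/s2.png

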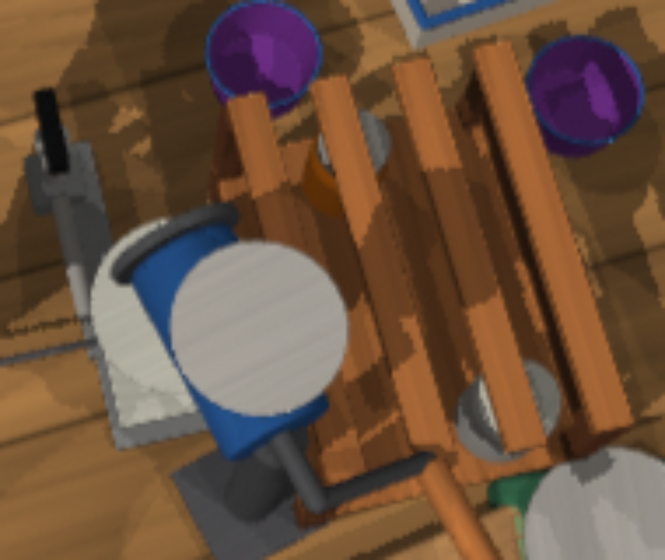

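The bowl has left the rack and sits under the collar; the jar and tin stayed. Next: lift the hook free and set it down, while checking which viewing poses the arm can reach.

Run:
```python
from rod import *
print(bot.servo_line([*(A+(-37-315)*d),137+G],speed=60,until_force=8),bot.read_state()['ft_force'])
hook(-115,137,speed=150)
bot.servo_line([573.5,-345.3,60],down(np.radians(88.6)),speed=180)
print(bot.servo_line([573.5,-345.3,24.5],speed=50,until_force=8)); s=bot.read_state();print(s['ee_pos'],s['ft_force'])
bot.move_gripper(60); bot.servo_line([573.5,-345.3,130],speed=200)
print(bot.read_state()['clock'],np.round(bot.read_camera('wrist')['mount'],2).tolist())
T=np.array([A[0],A[1],150.])
for b in (-90,-110,-130,-150):   # bearing of viewer from axis
  for e in (5,15,25):
    for D in (230,280,330):
      br,er=np.radians(b),np.radians(e); w=np.array([np.cos(br)*np.cos(er),np.sin(br)*np.cos(er),np.sin(er)])
      zt=-w; y=np.cross(zt,[0,0,1]); 
      y/=np.linalg.norm(y); x=np.cross(y,zt)
      if x[2]<0: x,y=-x,-y
      q=R.from_matrix(np.c_[x,y,zt]).as_quat(); q=[q[3],*q[:3]]
      p=T+w*D-x*40; j=bot.ik(p,q)
      if j is not None: print(b,e,D,p.round(),np.round(j,2))
```

```text
False [ 0.43503553  0.46331117 -1.50513759]
True
[ 573.18439689 -345.04850372   24.95342314] [-1.60349838 -0.57733075  4.61851489]
17.0833 [[0.0, -0.96, -0.28, 71.19], [1.0, 0.0, 0.0, -0.35], [0.0, -0.28, 0.96, -123.61], [0.0, 0.0, 0.0, 1.0]]
-90 5 230 [ 644. -102.  130.] [-0.52  1.06  1.09  1.19  1.95 -0.68]
-90 5 280 [ 644. -152.  135.] [-0.58  1.1   0.99  1.18  2.01 -0.64]
-90 5 330 [ 644. -202.  139.] [-0.63  1.16  0.87  1.17  2.08 -0.59]
-90 15 230 [ 644. -102.  171.] [-0.51  0.93  1.12  1.08  1.87 -0.63]
-90 15 280 [ 644. -151.  184.] [-0.57  0.97  1.02  1.07  1.95 -0.6 ]
-90 15 330 [ 644. -199.  197.] [-0.62  1.01  0.91  1.06  2.03 -0.55]
-90 25 230 [644. -95. 211.] [-0.49  0.82  1.13  0.97  1.81 -0.57]
-90 25 280 [ 644. -140.  232.] [-0.54  0.84  1.04  0.96  1.89 -0.54]
-90 25 330 [ 644. -186.  253.] [-0.59  0.88  0.93  0.96  1.98 -0.5 ]
-110 5 230 [565. -88. 130.] [-0.61  0.81  1.61  1.31  1.68 -0.88]
-110 5 280 [ 548. -135.  135.] [-0.7   0.82  1.58  1.25  1.74 -0.87]
-110 5 330 [ 531. -182.  139.] [-0.78  0.83  1.53  1.2   1.8  -0.86]
-110 15 230 [565. -88. 171.] [-0.6   0
[... 751 characters left out ...]
0.35  2.07  1.27  1.48 -0.86]
-130 25 230 [499. -42. 211.] [-0.58  0.25  2.04  1.3   1.21 -0.64]
-130 25 280 [470. -77. 232.] [-0.69  0.2   2.04  1.22  1.3  -0.62]
-130 25 330 [ 441. -112.  253.] [-0.8   0.16  2.03  1.15  1.4  -0.6 ]
-150 5 230 [443.  14. 130.] [-0.52  0.49  2.42  2.07  1.37 -1.37]
-150 5 280 [400. -11. 135.] [-0.7   0.46  2.48  1.9   1.42 -1.38]
-150 15 230 [443.  14. 171.] [-0.49  0.19  2.43  1.93  1.07 -1.07]
-150 15 280 [401. -10. 184.] [-0.66  0.09  2.49  1.76  1.15 -1.  ]
-150 25 230 [449.  18. 211.] [-0.43 -0.03  2.36  1.65  0.84 -0.65]
-150 25 280 [410.  -5. 232.] [-0.58 -0.17  2.41  1.48  0.95 -0.54]
-150 25 330 [371. -28. 253.] [-0.75 -0.29  2.44  1.33  1.1  -0.45]
```

```bash
cat >> h.py <<'E'
def view(b,e,D,T=(644.2,130.3,150.)):
    br,er=np.radians(b),np.radians(e); w=np.array([np.cos(br)*np.cos(er),np.sin(br)*np.cos(er),np.sin(er)])
    y=np.cross(-w,[0,0,1]); y/=np.linalg.norm(y); x=np.cross(y,-w)
    if x[2]<0: x,y=-x,-y
    q=R.from_matrix(np.c_[x,y,-w]).as_quat(); return np.array(T)+w*D-x*40,[q[3],*q[:3]]
E
python3 - <<'E'
from h import *
bot.servo_line([573.5,-300,260],speed=200)
bot.move_to(*view(-105,25,300)); bot.servo_line(*view(-105,8,240),speed=150)
c=cam('wrist'); cv2.imwrite('pics/w3.png',c['image']); np.savez('w3.npz',P=pts(c),R=c['R'],t=c['t'],im=c['image'])
print(bot.read_state()['clock'],c['f'],c['cx'],c['cy'],c['t'])
for p in([644,130,178],[644,130,127],[644,130,72]): print(proj(c,p))
E
```

```text
19.8417 276.4456151443029 324.10106408108584 198.24266110081288 [ 551.99665218 -213.11849085  232.1859962 ]
[324.46878551 121.10936248]
[324.39272982 160.52772745]
[324.31987704 198.28608239]
```

View pics/w3.png

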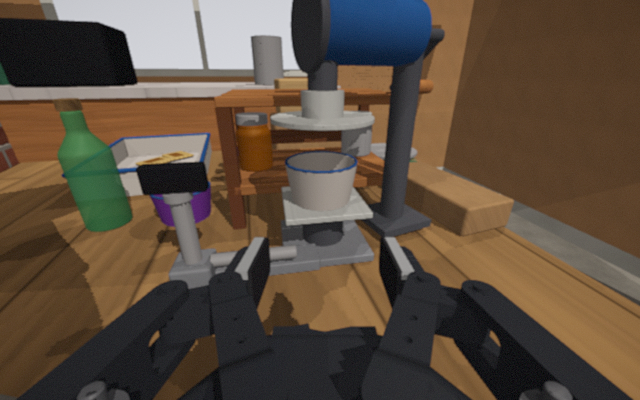

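Wrist view: bowl (285–357, rim row ~160) stands on the platform under the collar (271–374, row ~120); knob bar at (172,178), jar still in the rack. A black block at top left (65,55) needs identifying.

Run:
```python
from m import *
D=np.load('w3.npz'); P,im=D['P'],D['im']; c=dict(R=D['R'],t=D['t'],f=276.4456,cx=324.101,cy=198.243)
print('black',P[55,65],P[40,30],P[75,110])
hsv=cv2.cvtColor(im,cv2.COLOR_BGR2HSV).astype(int);H,S,V=hsv[...,0],hsv[...,1],hsv[...,2]
dist=np.hypot(P[...,0]-A[0],P[...,1]-A[1]); z=P[...,2]
m=(dist<75)&(H>95)&(H<125)&(S>90)&(z>105)&(z<150)
X=P[m]; print('rim depth',fit(X,47),np.percentile(X[:,2],[10,50,90]))
X=np.array([plane(c,u,v,126) for v,u in np.argwhere(m)]); print('rim rays',fit(X,47))
m=(dist<85)&(S<60)&(z>165)&(z<195); X=P[m]; print('collar pts',np.percentile(X[:,2],[5,50,95]),fit(X[np.hypot(*(X[:,:2]-A).T)>60],64))
v,u=np.argwhere(m).T
for zc in(178,):
  cn=max(cv2.findContours(m.astype(np.uint8),0,1)[0],key=cv2.contourArea); h=cv2.convexHull(cn)[:,0]
  print(h.tolist())
# column profile at 322
for col in (318,):
  print([(r,im[r,col].tolist(),round(float(z[r,col])),round(float(dist[r,col]))) for r in range(112,180,2)])
m=(V<45)&(np.hypot(P[...,0]-477,P[...,1]-83)<45)&(z>110)&(z<160);X=P[m];print('knob',X.mean(0),X.min(0),X.max(0))
```

```text
black [ -68.87883767 1125.19041654  292.77223565] [-154.77644878 1120.04485156  337.71069528] [  54.80373587 1127.30172643  226.21497567]
rim depth (array([639.3, 131.1,  47. ]), np.float64(0.8), 174) [126.85421724 127.79689566 128.30036946]
rim rays (array([640.6, 135.8,  47. ]), np.float64(1.41), 174)
collar pts [179.37620614 184.14697774 192.61440803] (array([642.2, 131.3,  64. ]), np.float64(0.92), 687)
[[343, 108], [368, 114], [371, 115], [373, 116], [374, 118], [374, 119], [373, 122], [370, 125], [367, 126], [363, 127], [358, 128], [349, 129], [335, 130], [310, 130], [296, 129], [288, 128], [276, 125], [273, 124], [271, 122], [271, 117], [272, 116], [274, 115], [277, 114], [281, 113], [302, 108]]
[(112, [143, 147, 151], 192, 27), (114, [143, 148, 151], 190, 27), (116, [141, 146, 149], 188, 28), (118, [138, 143, 146], 185, 26), (120, [143, 151, 154], 184, 34), (122, [149, 156, 159], 184, 48), (124, [156, 163, 167], 184, 60), (126, [148, 153, 156], 183, 63), (128, [142, 147, 150], 181, 64), (130, [94, 101, 106], 179, 64), (132, [12, 24, 47], 112, 276), (134, [20, 31, 52], 108, 275), (136, [15, 30, 52], 103, 275), (138, [23, 40, 67], 99, 275), (140, [32, 50, 86], 94, 275), (142, [55, 86, 120], 89, 275), (144, [70, 109, 142], 42, 457), (146, [70, 107, 140], 36, 456), (148, [56, 97, 147], 74, 281), (150, [34, 38, 58], 74, 261), (152, [86, 74, 73], 127, 44), (154, [96, 103, 109], 124, 44), (156, [93, 98, 106], 121, 44), (158, [94, 99, 107], 118, 43), (160, [93, 100, 107], 115, 43), (162, [95, 101, 109], 113, 42), (164, [90, 99, 105], 109, 42), (166, [92, 98, 105], 107, 41), (168, [91, 98, 106], 104, 41), (170, [111, 96, 95], 101, 40), (172, [120, 75, 46], 128, 50), (174, [128, 136, 145], 125, 48), (176, [130, 138, 146], 122, 47), (178, [130, 137, 146], 120, 48)]
knob [473.35126833  75.86227422 137.42384292] [442.84067737  71.3509617  121.16621013] [503.5624655   87.60493784 150.20039871]
```

The block is background, over a metre away. The bowl is within 3 mm of the collar's axis and the gap is about 50 mm. Now the knob, with a check from above before the grip.

Run:
```python
from h import *
K=np.array([475.5,82.8]); q=down(np.radians(175.7))
bot.servo_line(*view(-105,25,300),speed=200)
bot.move_to([400,-40,270],down(np.radians(130)))
bot.move_to([*K,215],q); print(bot.read_state()['joint_positions'].round(2))
bot.move_gripper(45)
c=cam('wrist'); cv2.imwrite('pics/w4.png',c['image']); P=pts(c); z=P[...,2]
V=c['image'].max(-1); m=(np.hypot(P[...,0]-K[0],P[...,1]-K[1])<50)&(z>143)&(z<156)
r=cv2.minAreaRect(P[m][:,:2].astype(np.float32)); print(r,np.median(z[m]),m.sum(),bot.read_state()['clock'])
```

```text
[ 0.09  0.19  1.75  0.    1.21 -1.4 ]
((472.505859375, 84.07551574707031), (15.965095520019531, 61.81999588012695), 85.0875473022461) 149.7731832479026 1758 22.4917
```

Run:
```python
from h import *
bot.servo_line([474.2,83.4,136],down(np.radians(175.5)),speed=120)
bot.move_gripper(10,50); s=bot.read_state(); print(s['grip_width'],s['ee_pos'],s['ft_force'].round(1),s['joint_positions'].round(3))
j0=np.array(s['joint_positions'])
for a in (0.8,1.6,2.4,3.1):
    j=j0.copy(); j[5]+=a; bot.move_joints(list(j)); s=bot.read_state(); print(a,s['ft_force'].round(1),s['moment'].round(2),s['ee_pos'].round(1),s['joint_positions'][5].round(3),s['clock'])
bot.move_gripper(40); bot.servo_line([474.2,83.4,215],speed=200)
c=cam('wrist'); P=pts(c); z=P[...,2]
m=(np.hypot(P[...,0]-474,P[...,1]-83)<50)&(z>143)&(z<156)
print(cv2.minAreaRect(P[m][:,:2].astype(np.float32)))
bot.move_to([400,-40,270],down(np.radians(130)))
bot.move_to(*view(-105,25,300)); bot.servo_line(*view(-105,8,240),speed=180); bot.dwell(0.2)
c=cam('wrist'); cv2.imwrite('pics/w5.png',cv2.resize(c['image'][60:240,200:460],None,fx=3,fy=3,interpolation=cv2.INTER_CUBIC)); np.savez('w5.npz',P=pts(c),R=c['R'],t=c['t'],im=c['image'])
z=pts(c)[...,2];print([(r,c['image'][r,318].tolist(),round(float(z[r,318]),1)) for r in range(120,150)])
print(bot.read_state()['clock'])
```

```text
15.480562445720674 [474.49392025  83.14395005 136.76359912] [-1.9 -3.4  5.8] [ 9.800e-02  2.820e-01  1.832e+00 -1.000e-03  1.027e+00 -1.394e+00]
0.8 [-5.2 -9.9  2.1] [-1.55  0.77 -0.1 ] [474.   82.2 136.8] -0.594 24.45
1.6 [-16.1 -12.9   8.9] [-2.12  2.22 -0.1 ] [473.   81.9 136.7] 0.206 25.2333
2.4 [-24.5  -8.6  15.1] [-1.47  3.67 -0.14] [472.2  82.4 136.7] 1.006 26.0167
3.1 [-27.   -0.2  16.4] [-0.05  4.12 -0.09] [471.9  83.3 136.7] 1.706 26.725
((472.63262939453125, 83.24909973144531), (15.99471378326416, 61.98505783081055), 87.6786880493164)
[(120, [141, 149, 152], 184.3), (121, [146, 152, 155], 184.3), (122, [150, 158, 160], 184.1), (123, [153, 160, 163], 184.3), (124, [157, 164, 167], 184.1), (125, [157, 163, 166], 184.1), (126, [149, 157, 159], 183.4), (127, [145, 150, 151], 182.0), (128, [144, 150, 152], 181.3), (129, [139, 145, 148], 180.1), (130, [128, 133, 137], 179.2), (131, [90, 85, 85], 158.3), (132, [65, 44, 32], 173.9), (133, [69, 47, 39], 173.2), (134, [79, 76, 78], 172.0), (135, [90, 95, 102], 170.6), (136, [89, 96, 103], 169.5), (137, [90, 96, 103], 168.3), (138, [90, 96, 103], 167.1), (139, [90, 98, 102], 166.3), (140, [92, 96, 103], 164.9), (141, [91, 96, 103], 163.8), (142, [90, 96, 103], 162.9), (143, [90, 97, 103], 161.4), (144, [92, 97, 105], 160.4), (145, [99, 106, 114], 159.2), (146, [112, 119, 128], 157.9), (147, [116, 123, 131], 156.8), (148, [122, 130, 138], 155.7), (149, [130, 137, 147], 154.3)]
31.8333
```

View pics/w5.png

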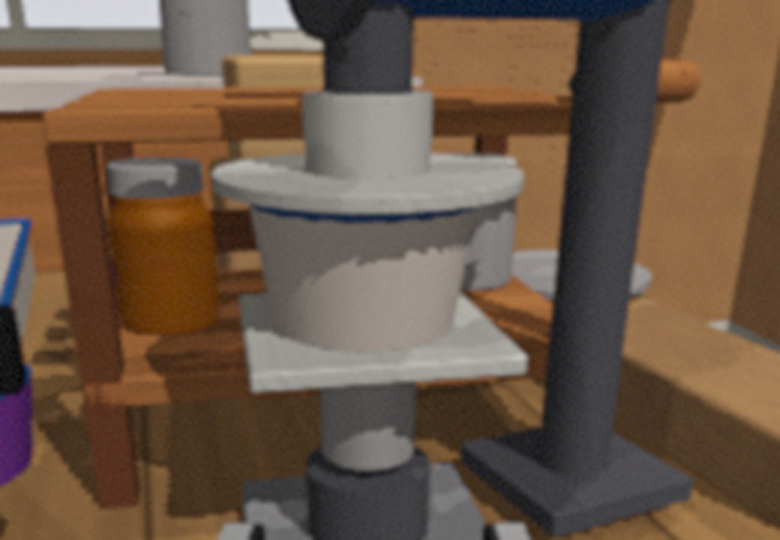

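The view shows the rim just under the collar (blue band at crop rows 205–220, collar's lower edge ~207), collar not lifted yet. I'll compute the remaining gap with rays.

Run:
```python
from m import *
W={n:np.load(n+'.npz') for n in('w3','w5')}
def cyl(D,u,v,C,r):
    c=dict(R=D['R'],t=D['t'],f=276.4456,cx=324.101,cy=198.243); w=ray(c,u,v); o=c['t'][:2]-C
    a,b,k=w[:2]@w[:2],o@w[:2],o@o-r*r; s=(-b-np.sqrt(b*b-a*k))/a; return (c['t']+s*w)[2]
Cb,Cc=np.array([639.3,131.1]),np.array([642.2,131.3])
for n in W:
    im=W[n]['im'].astype(float)
    for u in (308,318,328):
        sat=im[:,u,0]-im[:,u,2]  # blue-red
        lo,hi=(165,180) if n=='w3' else (126,140)
        print(n,u,'blue-red',lo,sat[lo:hi].astype(int).tolist(),'grey',im[126:134,u,1].astype(int).tolist(),'z of rows: collar 130.5',round(cyl(W[n],u,130.5,Cc,64),2))
print('rim z per row w3',[(v,round(cyl(W['w3'],318,v,Cb,48),2)) for v in (170.5,171.5,172.5,173.5)])
print('rim z per row w5',[(v,round(cyl(W['w5'],318,v,Cb,48),2)) for v in (130.5,131.5,132.5,133.5,134.5)])
```

```text
w3 308 blue-red 165 [-11, -13, -14, -12, 3, 50, 65, 17, -14, -18, -19, -16, -16, -19, -16] grey [134, 136, 133, 122, 78, 33, 30, 26] z of rows: collar 130.5 177.73
w3 318 blue-red 165 [-14, -13, -14, -15, -11, 16, 76, 74, 7, -17, -19, -16, -16, -16, -16] grey [153, 150, 147, 138, 101, 50, 24, 32] z of rows: collar 130.5 178.05
w3 328 blue-red 165 [-14, -13, -12, -15, -12, 16, 72, 61, -1, -20, -20, -17, -18, -20, -17] grey [157, 155, 154, 143, 97, 43, 25, 28] z of rows: collar 130.5 178.05
w5 308 blue-red 126 [-9, -9, -9, -9, -4, 17, 33, 6, -12, -13, -11, -13, -12, -12] grey [137, 133, 134, 131, 108, 63, 47, 71] z of rows: collar 130.5 178.25
w5 318 blue-red 126 [-10, -6, -8, -9, -9, 5, 33, 30, 1, -12, -14, -13, -13, -12] grey [157, 150, 150, 145, 133, 85, 44, 47] z of rows: collar 130.5 178.58
w5 328 blue-red 126 [-10, -9, -11, -8, -9, 6, 42, 26, -1, -13, -15, -13, -13, -13] grey [157, 151, 154, 155, 137, 85, 38, 52] z of rows: collar 130.5 178.6
rim z per row w3 [(170.5, np.float64(129.21)), (171.5, np.float64(127.98)), (172.5, np.float64(126.75)), (173.5, np.float64(125.52))]
rim z per row w5 [(130.5, np.float64(175.81)), (131.5, np.float64(174.73)), (132.5, np.float64(173.64)), (133.5, np.float64(172.55)), (134.5, np.float64(171.45))]
```

Gap about 4–4.5 mm now; about 0.39 rad more should bring contact with 1–2 mm push, then I check the collar.

```bash
python3 - <<'E'
from h import *
K=[472.8,83.4]
bot.servo_line(*view(-105,25,300),speed=200)
bot.move_to([400,-40,270],down(np.radians(90)))
bot.move_to([*K,215],down(np.radians(50))); 
bot.move_to([*K,190],down(np.radians(-2.3))); print(bot.read_state()['joint_positions'].round(2))
bot.servo_line([*K,136],speed=120)
bot.move_gripper(10,50); j=np.array(bot.read_state()['joint_positions']); a0=j[5]; j[5]+=0.39; bot.move_joints(list(j)); s=bot.read_state(); print(s['joint_positions'][5]-a0,s['ft_force'].round(1),s['moment'].round(2))
bot.move_gripper(40); bot.servo_line([*K,215],speed=200)
c=cam('wrist'); P=pts(c); z=P[...,2]
m=(np.hypot(P[...,0]-474,P[...,1]-83)<50)&(z>143)&(z<156)
print(cv2.minAreaRect(P[m][:,:2].astype(np.float32)))
bot.move_to([400,-40,270],down(np.radians(90)))
bot.move_to(*view(-105,25,300)); bot.servo_line(*view(-105,8,240),speed=180); bot.dwell(0.3)
c=cam('wrist'); np.savez('w6.npz',P=pts(c),R=c['R'],t=c['t'],im=c['image']); print(bot.read_state()['clock'])
cv2.imwrite('pics/w6.png',cv2.resize(c['image'][60:240,200:460],None,fx=3,fy=3,interpolation=cv2.INTER_CUBIC))
E
python3 - <<'E'
import numpy as np,sys
sys.argv=['x']
from m import *
pc={}
for n in('w3','w5','w6'):
    D=np.load(''+n+'.npz'); P=D['P']; im=D['im'].astype(float)
    r=np.hypot(P[...,0]-642.2,P[...,1]-131.3); z=P[...,2]
    m=(r>45)&(r<60)&(z>180)&(z<192)&(P[...,1]<110)
    c=dict(R=D['R'],t=D['t'],f=276.4456,cx=324.101,cy=198.243)
    print(n,'collar top z',z[m].mean(),m.sum(),'ref row',proj(c,[642.2,67.3,178]),
     'edge',[im[122:136,u,1].astype(int).tolist() for u in(318,328)])
    print('  blue-red',(im[126:138,318,0]-im[126:138,318,2]).astype(int).tolist())
E
```

```text
[0.1  0.21 1.79 0.   1.15 1.71]
0.38599156670560597 [-0.1 -1.7 -3.1] [-0.26 -0.01 -0.09]
((472.8241882324219, 83.397216796875), (15.79898738861084, 61.48139572143555), 66.0850601196289)
41.6333
w3 collar top z 184.19185411489065 228 ref row [338.25071125 130.22542166] edge [[156, 159, 163, 167, 153, 150, 147, 138, 101, 50, 24, 32, 31, 28], [160, 161, 164, 165, 157, 155, 154, 143, 97, 43, 25, 28, 40, 28]]
  blue-red [-8, -8, -8, -10, -12, -18, -35, -35, -32, -39, -37, -35]
w5 collar top z 184.20657262992515 241 ref row [338.30000553 130.75785205] edge [[158, 160, 164, 163, 157, 150, 150, 145, 133, 85, 44, 47, 76, 95], [161, 163, 166, 166, 157, 151, 154, 155, 137, 85, 38, 52, 77, 95]]
  blue-red [-10, -6, -8, -9, -9, 5, 33, 30, 1, -12, -14, -13]
w6 collar top z 185.71004680554006 229 ref row [338.41483168 130.28523163] edge [[165, 162, 157, 152, 149, 146, 136, 108, 95, 97, 95, 96, 96, 95], [164, 165, 157, 157, 153, 152, 140, 110, 94, 93, 96, 97, 92, 93]]
  blue-red [-9, -9, -9, -11, -12, -13, -12, -12, -12, -12, -12, -13]
```

View pics/w6.png

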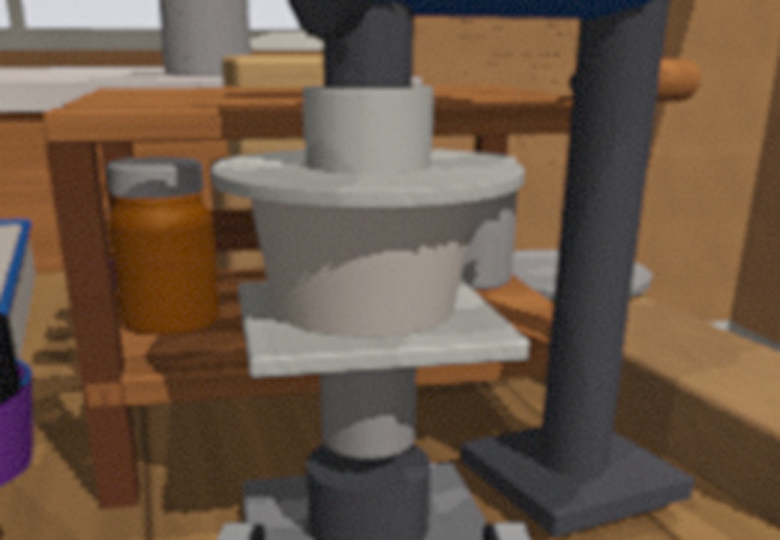

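The collar rose from 184.2 to 185.7 mm: the rim touches it with a 1.5 mm lift, and the bowl sits square and centred under it. Handing in.

```bash
python3 -c "
from rig import bot
print(bot.finish_job())"
```

```text
the job is handed in; nothing more can be done
None
```

The job is handed in at about 42 s: the bowl stands on the jack platform within about 3 mm of the collar's axis, its rim touching the collar and lifting it about 1.5 mm, the hook is back on the table clear of the jack, and the jar, mug and mortar were left alone.

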